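Colour reading of a painted test tile

TASK

Take a colour reading in the paint studio: on the reader press the yellow key fully and let it up, then the blue key, one at a time, leaving the red key alone. Then lift the probe out of its dock and hold it square to the sloping board on the turquoise tile, with its white nose flat and wholly inside that tile's white ring, pushed gently until the sprung nose is about half way in; finish while holding it there in the gripper. Touch neither of the other two tiles and do not disturb the paint bottles, brush pot or candle.

Things in the scene. Friction and masses are not known exactly. Their poses are not given: they have to be found in the camera images.
- key_yellow (a joint): how far the yellow key is pressed, m: 0 up, 0.006 fully down, spring returned, about 5 N fully down, vertical travel. Press first.
- key_yellow_top (a point): centre of the top of the yellow round key (26 mm diameter, standing 10 mm out of a black collar of 42 mm diameter) on the reader's panel, about 62 mm above the table; neighbouring keys are 55 mm apart, in a row along the reader's y
- key_blue (a joint): how far the blue key is pressed, m: 0 up, 0.006 fully down, spring returned, about 5 N fully down, vertical travel. Press second.
- key_blue_top (a point): centre of the top of the blue round key (26 mm diameter, standing 10 mm out of a black collar of 42 mm diameter) on the reader's panel, about 62 mm above the table; neighbouring keys are 55 mm apart, in a row along the reader's y
- key_red (a joint): how far the red key is pressed, m: 0 up, 0.006 fully down, spring returned, about 5 N fully down, vertical travel. Not to be pressed.
- key_red_top (a point): centre of the top of the red round key (26 mm diameter, standing 10 mm out of a black collar of 42 mm diameter) on the reader's panel, about 62 mm above the table; neighbouring keys are 55 mm apart, in a row along the reader's y
- reader: the colour reader, a fixed low grey box (130 mm in x, 40 mm tall) with three keys in a row and, at its +y end, a black dock block (100 x 75 mm, 60 mm tall). Overall 130 x 283 mm. Origin on the table under the panel, 100 mm from the dock hole, exactly under the red key's y; its y runs from the keys to the dock; z up.
- dock_mouth (a point): centre of the mouth of the dock hole (26 mm diameter, 60 mm deep, vertical) in the top of the dock block, 60 mm above the table; 100 mm along the reader's y from the red key
- probe: the hand probe, loose, 150 g, standing upright in the dock, hanging by its shoulder on the dock's top. Origin on its axis at the shoulder; z along the axis away from the nose. Above the origin a black rubber square grip with an orange band at the top, 28 x 28 mm, 75 mm long, sides along the probe's x and y; below it an aluminium barrel 20 mm diameter, 22 mm long, then the white nose. Lift straight up 45 mm to clear the dock.
- probe_tip (a point): centre of the flat end of the probe's white nose (16 mm diameter), on the probe's axis, 42 mm below the probe's origin when the nose is fully out; z along the probe's axis, away from the tile; moves with the nose
- probe_nose (a joint): how far the sprung nose is pushed into the barrel, m: 0 fully out, 0.012 fully in (hard stop). Spring about 0.5 N at the start plus 0.5 N per mm, so half way in (6 mm) is about 3.5 N
- board: fixed sloping wooden painting board, 240 mm up the slope by 270 mm wide, lower edge (with a 10 mm ledge) towards its -x, rising towards its +x at 0.32 rad; surface about 66 mm above the table at its middle. Origin on the table under its middle, z up.
- tile_turquoise: turquoise painted square test tile, 66 x 66 x 4 mm, fixed flat on the sloping board beside the two others (80 mm centre to centre across the slope, their order varies). Origin at the middle of its face; body z is vertical (the face slopes as the board does, 0.32 rad).
- tile_ochre: ochre painted square test tile, 66 x 66 x 4 mm, fixed flat on the sloping board beside the two others (80 mm centre to centre across the slope, their order varies). Origin at the middle of its face; body z is vertical (the face slopes as the board does, 0.32 rad).
- tile_magenta: magenta painted square test tile, 66 x 66 x 4 mm, fixed flat on the sloping board beside the two others (80 mm centre to centre across the slope, their order varies). Origin at the middle of its face; body z is vertical (the face slopes as the board does, 0.32 rad).
- spot_turquoise (a point): middle of the white ring (32 mm inside diameter, painted on, no thickness) on the face of the turquoise tile, on the tile's surface. z is the outward normal of the tile, 0.32 rad (18 degrees) off vertical; y runs level across the slope, x runs straight up the slope.
- paint_yellow: yellow, plain-coloured paint bottle with a paper label and white cap, 34 mm diameter, 86 mm tall, loose; origin at the centre of its underside. A bystander: leave it alone.
- paint_teal: teal, plain-coloured paint bottle with a paper label and white cap, 34 mm diameter, 86 mm tall, loose; origin at the centre of its underside. A bystander: leave it alone.
- brush_pot: white plastic pot with brushes standing in it, 80 mm diameter at the rim, pot 110 mm tall, brushes to 200 mm, loose; origin at the centre of its underside. A bystander: leave it alone.
- candle: cream unlit candle, 52 mm diameter, 32 mm tall (wick to 40 mm), loose; origin at the centre of its underside. A bystander: leave it alone.
There are look-alikes about, which are no part of the job. What is shaped like the probe but purple is not meant.

How it is judged:
On the way, in this order (a step that is already met when the one before it is completed fails the run):
1. the yellow key is pressed down, the other keys up (value of joint key_yellow above 0.0045 m and value of joint each of key_blue, key_red below 0.0015 m), for 0.05 s.
2. then the yellow key is up again and the blue key is pressed down, alone, with the probe still in its dock (value of joint key_blue above 0.0045 m and value of joint each of key_yellow, key_red below 0.0015 m and distance between probe and dock_mouth below 0.015 m), for 0.05 s.
3. then the probe is lifted clear of its dock in the gripper (z of probe in the frame of dock_mouth above 0.043 m and contact force between the fingers and probe above 1 N and value of joint each of key_blue, key_yellow below 0.0015 m), for 0.05 s.
At the end, for the whole second after the job is handed in: The gripper holds the probe still with its nose on the turquoise tile, nose centre within 8.5 mm of the ring's middle, axis within 8 degrees of the tile's normal, pushing with 1 to 6.2 N, the nose 2 to 11 mm in; all keys are up (distance between probe_tip and spot_turquoise below 0.0085 m and angle between the z axis of probe_tip and the z axis of spot_turquoise, either way round below 0.14 rad and contact force between probe and tile_turquoise between 1 and 6.2 N and value of joint probe_nose between 0.002 and 0.011 m and contact force between the fingers and probe above 2 N and linear speed of probe below 0.02 m/s and value of joint each of key_yellow, key_blue, key_red below 0.0015 m); the arm keeps its last pose, push and grip.
It fails at once if the red key is pressed (value of joint key_red above 0.002 m).
It fails at once if the probe is pressed hard (over 12 N) on the turquoise tile (contact force between probe and tile_turquoise above 12 N).
It fails at once if the ochre or the magenta tile is touched (contact force between anything else and tile_ochre above 0.5 N or contact force between anything else and tile_magenta above 0.5 N).
It fails at once if a paint bottle, the brush pot or the candle is shifted by more than 25 mm or tipped over (distance of any of paint_yellow, paint_teal, brush_pot, candle from where it was at the start of the episode above 0.025 m or angle between any of paint_yellow, paint_teal, brush_pot, candle's own z axis and vertical above 0.5 rad).
It also fails if it takes over 51 s, if anything falls off the work surface, if the arm or the gripper's body presses on something with over 40 N, if the wrist force passes 120 N, or if a joint passes its speed limit or range.

ROBOT

A 6-joint arm with a two-finger parallel gripper is mounted at the origin on the work surface. World frame = base frame: x ahead of the robot, y to its left, z up, the work surface at z = 0. Lengths are in m, angles in rad, forces in N, time in s.
With the tool pointing down it reaches from about 0.275 to 0.975 m from the base axis. Payload 8.4 kg.
Tool frame: the origin (TCP) lies at the very end of the fingers, on their centre line; the grasp point (between the pads) lies 19 mm behind it; z points along the fingers, y is the line along which they close (so a half turn about z gives the same grasp; the last joint's range is limited). The gripper opens to 92 mm and grips with 3 to 60 N. Pads are 20 mm wide; open, the fingers measure 128 mm over their backs; the gripper's body (75 mm by 189 mm) begins 69 mm behind the grasp point.
Start: joints at [1.103, 0.353, 1.633, -0, 1.155, -0.002], TCP at [0.281, 0.558, 0.215] pointing down, gripper open.
Joint ranges: [-2.63, 2.63], [-0.92, 2.1], [0.06, 2.66], [-1.3, 4.44], [0, 2.69], [-3.02, 3.02]. Speed limits (rad/s): [2.22, 2.22, 2.79, 3.14, 3.14, 3.14].

INTERFACE

Orientations are given as a unit quaternion [w, x, y, z].
In Python, from bench import arm gives the robot as it stands. The module is installed in compiled form; this text tells all that it offers.
- The arm moves only by the tool step_arm, never from a script. Its argument "targets" is a list of rows, each a list of 2 entries, a list of its own where there are three numbers: the shift along the tool's x, y, z each as a share of 30 cm, from -1 to 1, then the turn, a rotation vector about the tool's x, y, z each as a share of 0.1 rad, from -1 to 1. In form: [[[dx, dy, dz], [wx, wy, wz]], ...]. A call has 1 to 10 rows; each row shifts and turns the commanded pose from where the row before left it, along the tool's axes as they then stand; what a row does not reach is not made up. A row lasts 1/10 s, in which the tool goes at most 50 mm and 8.59 degrees, less where a joint would pass 70% of its speed; a pose out of reach is approached as far as the arm can. A call with a number of a shift or a turn outside -1 to 1 is refused whole. A call with a gripper value outside its range is refused whole. "gripper" is the gripper's target within -1 to 1 (shut at 1, half-way at 0, fully open at -1), set as the call begins (left out, the last holds). The fingers move at their own pace and stop on an object; "force" is the grip in N (left out, the last holds). Time passes only in rows, so rows that do not move let the fingers close. It gives the time, the measured TCP pose, the force, the opening and the grip force at its end, in the units of the state.
- arm.state(): the state, without advancing time (a new reading comes with each control period).
- arm.get_image(name): name is "side" or "top"; returns (picture, depth): 400x640x3 uint8, red, green, blue; 400x640 float32, m along the optical axis (not along the pixel's ray), 0 where there is no reading.
- arm.camera_info(name): a dict with "fov_y" (degrees; the focal length in pixels is half the picture's height over the tangent of half this angle, whatever the lens; pixels are square), "cx", "cy" (the principal point, pixels), "T" (4x4, takes a point from camera to world coordinates). Camera axes: x right, y down, z forward; pixel columns grow to the right and rows downward; lengths in m; the calibration is good to about 2 mm. A picture is of the moment at which its call begins. camera_info takes no time and is no camera call.
- arm.sign_off(): hands the job in; it is judged then, once.
The state is a dict: "t": time; "qpos": joint angles; "dq": joint speeds; "joint_efforts": joint torques, N m; "eef_pos": TCP position; "tool_rot": TCP orientation; "contact_force": force on the tool from outside, world axes, zero at the start; "wrist_torque": the same for the moment, N m; "finger_gap": finger opening in m; "finger_force": force on a finger pad.
Only numpy, scipy, OpenCV 4.12 (cv2) and the standard library are available. Lean on these libraries where they do the work, as an engineer would, in place of code of your own. Each camera call takes 0.05 s, during which the arm holds its last target. There are 200 camera calls.

## Working session

There is one attempt and no reset: what is moved stays moved. The work goes in short steps, Python scripts to look and compute and a tool call to move; the robot and the scene stay as the last step left them, time stands still between calls to the robot, and variables do not carry over. Pictures are saved under pics/ and viewed, at most 10 in all, crops included, and the job is handed in when it is done.

Besides the shell and the picture viewer there is one more tool, called after "Call:" as a command line: name --argument value ..., lists and objects as JSON in quotes. step_arm: Moves the arm, as the interface text tells. Shift numbers are shares of 30 cm and turn numbers shares of 0.1 rad, none past 1 either way. Its arguments: {"type":"object","properties":{"targets":{"type":"array","items":{"type":"array"}},"gripper":{"type":"number"},"force":{"type":"number"}},"required":["targets"]}

```bash
mkdir -p pics; cat > h.py <<'E'
import numpy as np, cv2
from bench import arm
def grab(n):
    im,d=arm.get_image(n); ci=arm.camera_info(n)
    f=200/np.tan(np.radians(ci["fov_y"])/2); T=np.array(ci["T"])
    v,u=np.mgrid[:400,:640]
    P=np.stack([(u-ci["cx"])/f*d,(v-ci["cy"])/f*d,d],-1)@T[:3,:3].T+T[:3,3]
    return im,d,P
def ray(n,u,v,z):
    ci=arm.camera_info(n); f=200/np.tan(np.radians(ci["fov_y"])/2); T=np.array(ci["T"])
    r=T[:3,:3]@np.array([(u-ci["cx"])/f,(v-ci["cy"])/f,1]); o=T[:3,3]
    return o+r*(z-o[2])/r[2]
E
python3 - <<'E'
from h import *
for n in("top","side"):
    im,d,P=grab(n); cv2.imwrite(f"pics/{n}0.png",im[...,::-1]); print(n,arm.camera_info(n),(d>0).mean())
print(arm.state())
E
```

```text
top {'fov_y': 50.03611012460766, 'cx': 321.76292510710095, 'cy': 197.05491951997337, 'T': array([[ 0.02382595, -0.99431183,  0.10380899,  0.4553015 ],
       [-0.99913942, -0.02721002, -0.03130559,  0.04123911],
       [ 0.03395217, -0.10297377, -0.99410445,  1.15019943],
       [ 0.        ,  0.        ,  0.        ,  1.        ]])} 0.99598046875
side {'fov_y': 53.189661362027174, 'cx': 313.8694555400679, 'cy': 196.82693145171626, 'T': array([[ 0.92627561, -0.23158431,  0.29729145,  0.33243439],
       [-0.37683248, -0.56232934,  0.7360591 , -0.54231459],
       [-0.00328403, -0.79382266, -0.60814044,  0.5578465 ],
       [ 0.        ,  0.        ,  0.        ,  1.        ]])} 0.99623828125
{'t': 0.1, 'qpos': array([ 1.10260744e+00,  3.53594343e-01,  1.63406223e+00, -1.89241981e-05,
        1.15516897e+00, -2.38116066e-03]), 'dq': array([-3.45041189e-04,  1.56256070e-03, -2.32363001e-03,  1.15621503e-03,
        1.39353152e-06,  4.18207299e-04]), 'joint_efforts': array([-9.61064761e-04, -5.94911885e+01, -3.34928870e+01,  6.97552459e-02,
        1.84519286e-02, -5.07661957e-05]), 'eef_pos': array([0.28051193, 0.55802188, 0.21392804]), 'tool_rot': array([-1.35290342e-04,  2.30800188e-01,  9.73000973e-01, -6.01479421e-04]), 'contact_force': array([ 0.06935269,  0.34644162, -0.16304074]), 'wrist_torque': array([-0.00809923,  0.05543878, -0.01956956]), 'finger_force': 0.0, 'finger_gap': 0.0917093679981626}
```

View pics/top0.png

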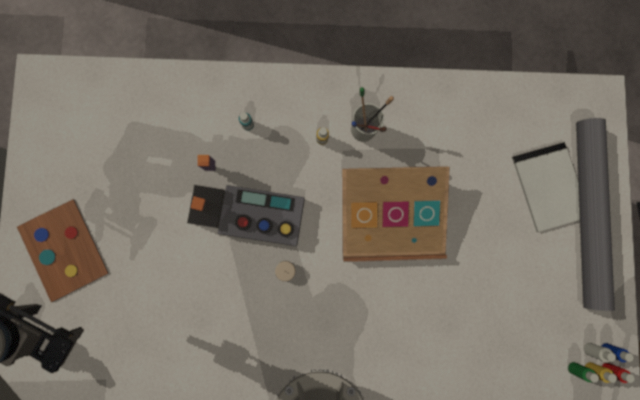

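View pics/side0.png

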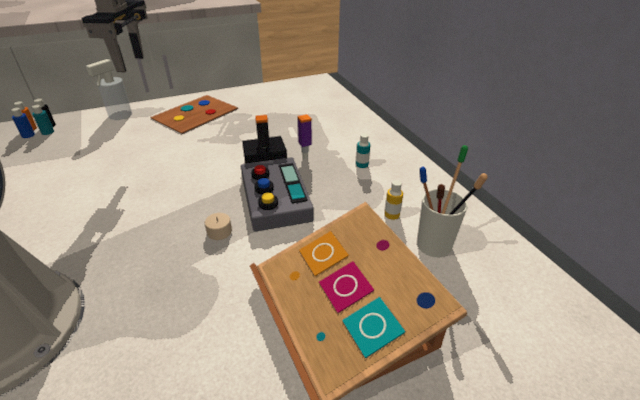

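The top view (right = −y, up = +x) shows the red, blue and yellow keys near (244,222), (265,226) and (286,229). The probe's orange top is at (198,203) in the dock, the purple decoy at (206,161) and the turquoise tile at (427,214). The side view shows all of them too. The turquoise tile is the −y one.

```bash
python3 - <<'E'
from h import *
def blob(m,win):
    w=np.zeros(m.shape,np.uint8); u0,v0,u1,v1=win; w[v0:v1,u0:u1]=m[v0:v1,u0:u1]
    n,l,s,c=cv2.connectedComponentsWithStats(w); k=1+s[1:,4].argmax(); return l==k,c[k]
W={"top":dict(yellow=(275,218,298,242),blue=(255,215,276,238),red=(234,212,254,234),orange=(188,194,210,214),turq=(410,198,445,232)),
"side":dict(yellow=(255,188,280,212),blue=(252,174,276,196),red=(248,162,272,182),orange=(250,110,275,130),turq=(335,290,410,360))}
H=dict(yellow=(20,35),blue=(100,125),red=(-8,8),orange=(3,18),turq=(80,98))
Z=dict(yellow=.062,blue=.062,red=.062,orange=.135,turq=.069)
for n in W:
    im,d,P=grab(n); hsv=cv2.cvtColor(im,cv2.COLOR_RGB2HSV).astype(int); h=hsv[...,0].copy(); 
    for k,w in W[n].items():
        a,b=H[k]; hh=np.where(h>170,h-180,h) if a<0 else h
        m=((hh>=a)&(hh<=b)&(hsv[...,1]>110)&(hsv[...,2]>50)).astype(np.uint8)
        m,c=blob(m,w); q=P[m]
        print(n,k,m.sum(),c.round(1),"ray",ray(n,*c,Z[k]).round(4),"dep med",np.median(q,0).round(4),"mn",q.min(0).round(3),q.max(0).round(3))
        if k=="turq":
            # ring: white pixels inside
            u0,v0,u1,v1=w; r=((hsv[...,1]<90)&(hsv[...,2]>110)).astype(np.uint8)
            box=np.zeros_like(r); cv2.fillConvexPoly(box,cv2.convexHull(np.argwhere(m)[:,::-1].astype(np.int32)),1)
            r&=box; pts=np.argwhere(r)[:,::-1]; e=cv2.fitEllipse(cv2.convexHull(pts.astype(np.int32)))
            q=P[box>0]; A=np.c_[q[:,:2],np.ones(len(q))]; co=np.linalg.lstsq(A,q[:,2],rcond=None)[0]
            nn=np.array([-co[0],-co[1],1]); nn/=np.linalg.norm(nn)
            print(" ring",e,"n",nn.round(4),"tilt",np.arccos(nn[2]), "pt", P[int(round(e[0][1])),int(round(e[0][0]))].round(4),"planez",co@[*P[int(round(e[0][1])),int(round(e[0][0]))][:2],1], "corners",cv2.minAreaRect(np.argwhere(m)[:,::-1].astype(np.float32)))
    if n=="top":
        m=(np.abs(P[...,2]-.060)<.004)&(P[...,1]>.13)&(P[...,1]<.3)&(np.abs(P[...,0]-.45)<.1)
        print("dock rect world",cv2.minAreaRect(P[m][:,:2].astype(np.float32)))
        m=(np.abs(P[...,2]-.04)<.004)&(P[...,1]>.03)&(P[...,1]<.22)&(np.abs(P[...,0]-.43)<.1)
        print("reader rect",cv2.minAreaRect(P[m][:,:2].astype(np.float32)))
    cv2.imwrite(f"pics/{n}_crop.png",cv2.resize(im[140:260,180:460,::-1] if n=="top" else im[100:220,220:340,::-1],None,fx=2.5,fy=2.5) )
E
```

```text
top yellow 102 [285.1 228.4] ray [0.4868 0.0977 0.062 ] dep med [0.4875 0.0979 0.0606] mn [0.473 0.086 0.048] [0.501 0.111 0.066]
top blue 76 [263.6 225. ] ray [0.494  0.1522 0.062 ] dep med [0.494  0.1518 0.0611] mn [0.455 0.041 0.052] [0.505 0.164 1.15 ]
top red 88 [242.4 221.6] ray [0.5013 0.2058 0.062 ] dep med [0.5005 0.2065 0.0605] mn [0.49  0.194 0.048] [0.514 0.22  0.064]
top orange 174 [197.7 203.1] ray [0.539  0.3014 0.135 ] dep med [0.5392 0.303  0.1345] mn [0.523 0.287 0.055] [0.563 0.335 0.139]
top turq 326 [426.3 212.9] ray [ 0.5349 -0.2604  0.069 ] dep med [ 0.5351 -0.2599  0.0706] mn [ 0.506 -0.292  0.057] [ 0.562 -0.229  0.082]
 ring ((426.5863952636719, 213.21592712402344), (14.52132797241211, 15.467013359069824), 56.546871185302734) n [ 0.0634 -0.7769  0.6264] tilt 0.8938277404282199 pt [ 0.5345 -0.2615  0.0714] planez 0.07052165322676862 corners ((426.5, 213.0), (22.0, 23.0), 90.0)
dock rect world ((0.5155702829360962, 0.22017934918403625), (0.15906649827957153, 0.06599599123001099), 88.87411499023438)
reader rect ((0.4516844153404236, 0.13964691758155823), (0.160
[... 336 characters left out ...]
169.4] ray [0.5003 0.1982 0.062 ] dep med [0.5013 0.2025 0.0598] mn [0.49  0.194 0.051] [0.518 0.22  0.063]
side orange 92 [261.3 118.6] ray [0.5387 0.2951 0.135 ] dep med [0.5393 0.2956 0.1346] mn [ 0.332 -0.542 -0.001] [0.622 0.56  0.558]
side turq 1433 [373.3 327.4] ray [ 0.5348 -0.2629  0.069 ] dep med [ 0.5341 -0.2663  0.0692] mn [ 0.332 -0.542  0.057] [ 0.567 -0.226  0.558]
 ring ((373.1333312988281, 325.0005798339844), (50.93473434448242, 54.33820724487305), 59.91775894165039) n [0.1536 0.5118 0.8453] tilt 0.5637125993096613 pt [ 0.5363 -0.2593  0.0691] planez 0.06853547977297125 corners ((373.13897705078125, 326.16064453125), (44.16187286376953, 47.166080474853516), 57.2647705078125)
```

```bash
python3 - <<'E'
from h import *
for n in("top","side"):
    im,d,P=grab(n)
    # board plane: trimmed LSQ over the board region
    if n=="top": m=np.zeros(d.shape,bool); m[175:245,350:440]=1
    else:
        mm=np.zeros(d.shape,np.uint8); cv2.fillConvexPoly(mm,np.array([[265,272],[362,215],[445,310],[330,385]]),1); m=mm>0
    q=P[m]; q=q[(q[:,2]>.02)&(q[:,2]<.13)]
    for i in range(15):
        A=np.c_[q[:,:2],np.ones(len(q))]; co=np.linalg.lstsq(A,q[:,2],rcond=None)[0]; r=np.abs(A@co-q[:,2]); q=q[r<max(.003,np.percentile(r,90))]
    nn=np.array([-co[0],-co[1],1]); nn/=np.linalg.norm(nn)
    print(n,len(q),"n",nn.round(4),"tilt",np.arccos(nn[2]).round(4),"yaw",np.arctan2(-nn[1],-nn[0]).round(3),"z at ring",co@[.535,-.261,1])
    if n=="top":
        m=(np.abs(P[...,2]-.135)<.006); m[:,:185]=0;m[:,212:]=0;m[:190]=0;m[218:]=0
        print("probe top",m.sum(),P[m].mean(0),np.median(P[m],0),cv2.minAreaRect(P[m][:,:2].astype(np.float32)))
        for lo,hi,y0,y1 in((.055,.066,.24,.36),(.034,.046,.06,.24)):
            m=(P[...,2]>lo)&(P[...,2]<hi)&(P[...,1]>y0)&(P[...,1]<y1)&(P[...,0]>.38)&(P[...,0]<.62)
            m=cv2.morphologyEx(m.astype(np.uint8),cv2.MORPH_OPEN,np.ones((3,3)))>0
            print("rect",cv2.minAreaRect(P[m][:,:2].astype(np.float32)))
    cv2.imwrite(f"pics/{n}_crop.png",cv2.resize(np.clip(im[180:240,180:310,::-1]*1.6,0,255).astype(np.uint8),None,fx=6,fy=6,interpolation=cv2.INTER_CUBIC) if n=="top" else cv2.resize(im[100:220,220:340,::-1],None,fx=5,fy=5))
E
```

```text
top 4884 n [-0.3105 -0.0153  0.9504] tilt 0.3162 yaw 0.049 z at ring 0.06841619671774768
probe top 149 [0.53778866 0.3025404  0.13453454] [0.53737842 0.3023927  0.13442647] ((0.5377815365791321, 0.30276787281036377), (0.02923240140080452, 0.028020694851875305), 77.2632064819336)
rect ((0.5379681587219238, 0.3033292889595032), (0.07631725817918777, 0.10012553632259369), 82.42694854736328)
rect ((0.5181301236152649, 0.15401723980903625), (0.189279705286026, 0.12983980774879456), 82.62268829345703)
side 14762 n [-0.3145 -0.0166  0.9491] tilt 0.3204 yaw 0.053 z at ring 0.0671799805267328
```

View pics/top_crop.png

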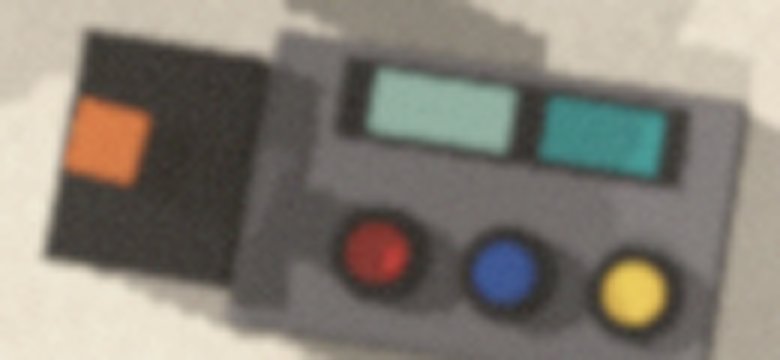

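The crop shows the probe's orange top at (108,142), turned slightly more than the dock, with the dock hole free of obstacles. It also shows the red, blue and yellow keys in line. Everything checks out: key spacing is 54 mm, the probe top is at z 0.135 and the board tilts 0.32 rad. I'll move with closed fingers.

Call:
step_arm --targets '[[[0,0,0],[0,0,-1]],[[0,0,0],[0,0,-1]],[[0,0,0],[0,0,-1]],[[-0.085,-0.127,0],[0,0,0]],[[-0.085,-0.127,0],[0,0,0]],[[-0.085,-0.127,0],[0,0,0]],[[-0.085,-0.127,0],[0,0,0]],[[-0.085,-0.127,0],[0,0,0]],[[-0.085,-0.127,0],[0,0,0]],[[-0.085,-0.127,0],[0,0,0]]]' --gripper 1 --force 20

```text
t: 1.3
eef_pos: [0.4132, 0.2642, 0.2148]
tool_rot: [0.0, 0.083, 0.997, 0.0]
contact_force: [0.6, 0.3, -0.1]
finger_gap: 0.0141
finger_force: 0.0
```

Call:
step_arm --targets '[[[-0.085,-0.127,0.05],[0,0,0]],[[-0.085,-0.127,0.08],[0,0,0]],[[-0.085,-0.127,0.08],[0,0,0]],[[-0.085,-0.127,0.08],[0,0,0]],[[0,0,0],[0,0,0]],[[0,0,0],[0,0,0]]]'

```text
t: 1.9
eef_pos: [0.4861, 0.1022, 0.1296]
tool_rot: [-0.001, 0.084, 0.996, -0.0]
contact_force: [-0.2, 0.7, -0.6]
finger_gap: 0.0002
finger_force: 0.0
```

```bash
cat >> h.py <<'E'
from scipy.spatial.transform import Rotation as Ro
def Rt(s=None):
    q=(s or arm.state())["tool_rot"]; return Ro.from_quat([q[1],q[2],q[3],q[0]])
def to(p):
    s=arm.state(); d=Rt(s).inv().apply(np.array(p)-s["eef_pos"])
    print("t",s["t"],"pos",s["eef_pos"].round(4),"shift mm",(d*1e3).round(1),"shares",(d/.3).round(4),"yax",Rt(s).as_matrix()[:,1].round(3),"z",Rt(s).as_matrix()[:,2].round(3),"F",s["contact_force"].round(2),"gap",s["finger_gap"],s["finger_force"])
E
python3 - <<'E'
from h import *
to([.487,.097,.075])
im,d,P=grab("side"); cv2.imwrite("pics/s1.png",cv2.resize(im[100:260,180:340,::-1],None,fx=3.5,fy=3.5))
E
```

```text
t 1.9 pos [0.4861 0.1022 0.1296] shift mm [-1.8 -4.9 54.6] shares [-0.006  -0.0165  0.1819] yax [ 0.168  0.986 -0.   ] z [-0.001 -0.    -1.   ] F [-0.19  0.66 -0.56] gap 0.00020193995960358615 0.0
```

View pics/s1.png

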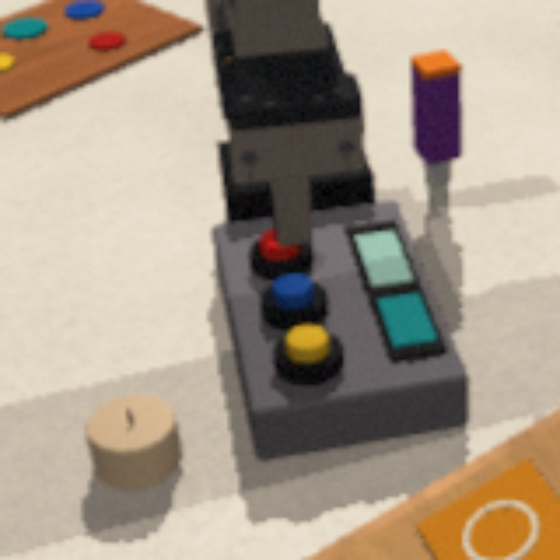

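The gripper is above and behind the yellow key in this view, fingertip near (290,235), and nothing has been disturbed. I'll descend and press the yellow key.

Call:
step_arm --targets '[[[-0.006,-0.016,0.09],[0,0,0]],[[0,0,0.09],[0,0,0]],[[0,0,0],[0,0,0]],[[0,0,0.02],[0,0,0]],[[0,0,0.02],[0,0,0]],[[0,0,0.012],[0,0,0]],[[0,0,0.006],[0,0,0]],[[0,0,0],[0,0,0]]]'

```text
t: 2.75
eef_pos: [0.4878, 0.0983, 0.0591]
tool_rot: [0.001, 0.083, 0.997, 0.0]
contact_force: [0.9, 2.5, 3.1]
finger_gap: 0.0004
finger_force: 1.6
```

```bash
python3 -c "
from h import *
to([.487,.097,.0555])"
```

```text
t 2.75 pos [0.4878 0.0983 0.0591] shift mm [ 0.6 -1.4  3.6] shares [ 0.0021 -0.0048  0.0119] yax [0.165 0.986 0.001] z [ 0.001  0.001 -1.   ] F [0.88 2.53 3.08] gap 0.0004205572175577905 1.6181198693811893
```

Call:
step_arm --targets '[[[0,0,0.007],[0,0,0]],[[0,0,0.007],[0,0,0]],[[0,0,0],[0,0,0]],[[0,0,0],[0,0,0]]]'

```text
t: 3.15
eef_pos: [0.488, 0.0983, 0.0561]
tool_rot: [0.001, 0.083, 0.997, 0.0]
contact_force: [-4.8, 2.1, 25.0]
finger_gap: 0.0005
finger_force: 12.2
```

Yellow is bottomed out. Next I'll release it and move to blue.

Call:
step_arm --targets '[[[0,0,-0.05],[0,0,0]],[[0,0,-0.05],[0,0,0]],[[0.005,0.09,0],[0,0,0]],[[0.005,0.09,0],[0,0,0]],[[0,0,0],[0,0,0]],[[0,0,0.03],[0,0,0]],[[0,0,0.03],[0,0,0]],[[0,0,0.02],[0,0,0]],[[0,0,0.01],[0,0,0]],[[0,0,0],[0,0,0]]]'

```text
t: 4.15
eef_pos: [0.4924, 0.1508, 0.0568]
tool_rot: [-0.001, 0.083, 0.997, -0.001]
contact_force: [-2.0, -2.2, 4.7]
finger_gap: 0.0002
finger_force: 2.3
```

Call:
step_arm --targets '[[[0,0,0.005],[0,0,0]],[[0,0,0],[0,0,0]],[[0,0,0],[0,0,0]]]'

```text
t: 4.45
eef_pos: [0.4926, 0.1509, 0.0562]
tool_rot: [-0.001, 0.083, 0.997, -0.0]
contact_force: [-4.6, -2.9, 12.2]
finger_gap: 0.0005
finger_force: 6.0
```

Call:
step_arm --targets '[[[0,0,-0.06],[0,0,0]],[[0,0,-0.13],[0,0,0]],[[0,0,-0.13],[0,0,0]],[[0,0,-0.12],[0,0,0]],[[-0.017,0.13,0],[0,0,0]],[[-0.017,0.13,0],[0,0,0]],[[-0.017,0.13,0],[0,0,0]],[[-0.017,0.132,0],[0,0,0]],[[0,0,0],[0,0,0]],[[0,0,0],[0,0,0]]]' --gripper -1

```text
t: 5.45
eef_pos: [0.5388, 0.3027, 0.1871]
tool_rot: [-0.001, 0.082, 0.997, -0.001]
contact_force: [-0.0, -0.5, 0.1]
finger_gap: 0.0783
finger_force: 0.0
```

```bash
python3 - <<'E'
from h import *
to([.538,.302,.083])
im,d,P=grab("top"); cv2.imwrite("pics/t2.png",cv2.resize(im[130:270,140:320,::-1],None,fx=3,fy=3))
im,d,P=grab("side"); cv2.imwrite("pics/s2.png",cv2.resize(im[60:220,180:340,::-1],None,fx=3,fy=3))
a=cv2.imread("pics/t2.png");b=cv2.imread("pics/s2.png")
b=cv2.resize(b,(260,260)) if 0 else b[:420,120:380]
cv2.imwrite("pics/c2.png",np.hstack([a,cv2.resize(b,(260,420))]))
E
```

```text
t 5.45 pos [0.5388 0.3027 0.1871] shift mm [  0.6  -0.7 104.1] shares [ 0.002  -0.0024  0.347 ] yax [ 0.164  0.986 -0.001] z [-0.001 -0.001 -1.   ] F [-0.05 -0.51  0.11] gap 0.07828004442742352 0.0
```

View pics/c2.png

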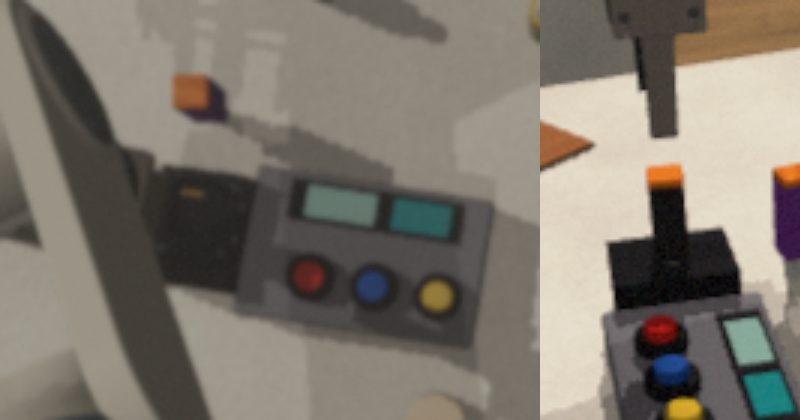

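The fingers straddle the probe: its orange top at (665,177) lies directly under the near finger in the side view, and the keys are all up. I'll descend and grip.

Call:
step_arm --targets '[[[0,0,0.1],[0,0,0]],[[0,0,0.1],[0,0,0]],[[0,0,0.1],[0,0,0]],[[0,0,0.047],[0,0,0]],[[0,0,0],[0,0,0]]]'

```text
t: 6.05
eef_pos: [0.5379, 0.3011, 0.0822]
tool_rot: [-0.002, 0.083, 0.997, -0.001]
contact_force: [-0.1, 0.3, -0.1]
finger_gap: 0.0917
finger_force: 0.0
```

Call:
step_arm --targets '[[[0,0,0],[0,0,0]],[[0,0,0],[0,0,0]],[[0,0,0],[0,0,0]],[[0,0,0],[0,0,0]],[[0,0,0],[0,0,0]],[[0,0,0],[0,0,0]],[[0,0,0],[0,0,0]]]' --gripper 1 --force 25

```text
t: 6.75
eef_pos: [0.5392, 0.3028, 0.0839]
tool_rot: [0.0, 0.083, 0.997, -0.0]
contact_force: [0.3, -0.2, 0.2]
finger_gap: 0.0376
finger_force: 0.0
```

```bash
python3 -c "
from h import *
to([.538,.302,.083]);print(arm.state()['wrist_torque'])"
```

```text
t 6.75 pos [0.5392 0.3028 0.0839] shift mm [ 1.  -1.   0.9] shares [ 0.0035 -0.0034  0.0029] yax [ 0.165  0.986 -0.   ] z [ 0. -0. -1.] F [ 0.31 -0.17  0.23] gap 0.037595948157262145 0.0
[ 0.05425711 -0.03022701 -0.00263012]
```

Call:
step_arm --targets '[[[0,0,0],[0,0,0]],[[0,0,0],[0,0,0]],[[0,0,0],[0,0,0]],[[0,0,0],[0,0,0]],[[0,0,0],[0,0,0]]]'

```text
t: 7.25
eef_pos: [0.5392, 0.3029, 0.0838]
tool_rot: [-0.0, 0.083, 0.997, 0.0]
contact_force: [0.2, 1.1, -0.1]
finger_gap: 0.0281
finger_force: 24.5
```

Call:
step_arm --targets '[[[0,0,-0.05],[0,0,0]],[[0,0,-0.08],[0,0,0]],[[0,0,-0.1],[0,0,0]],[[0,0,-0.13],[0,0,0]],[[0,0,-0.06],[0,0,0]],[[0,0,0],[0,0,0]]]'

```text
t: 7.85
eef_pos: [0.5409, 0.3037, 0.2139]
tool_rot: [0.003, 0.083, 0.997, 0.002]
contact_force: [-0.4, 0.4, -1.5]
finger_gap: 0.0283
finger_force: 24.5
```

```bash
python3 - <<'E'
from h import *
s=arm.state(); R=Rt().as_matrix()
n=np.array([-.3125,-.016,.949]); n[:2]*=np.sin(.32)/np.hypot(*n[:2]); n[2]=np.cos(.32)
b=np.arctan2(n[1],n[0])
# target rot: z=-n ; y tool along level-across direction
z=-n; y=np.cross(z,[0,0,1]);y/=np.linalg.norm(y); y*=np.sign(y[1]); R1=np.c_[np.cross(y,z),y,z]
rv=Ro.from_matrix(R.T@R1).as_rotvec(); print("rotvec tool",rv.round(4),"n",n)
print("y",y,"yaw part",np.arctan2(y[1],y[0]),np.arctan2(R[1,1],R[0,1]))
spot=np.array([.5352,-.2615,.0695])
off=.042+.102-.019-.060   # TCP to tip with nose out
print("off",off); to(spot+n*(off+.05)); print(spot+n*(off+.05))
im,d,P=grab("side"); cv2.imwrite("pics/s3.png",cv2.resize(im[50:210,180:340,::-1],None,fx=3.5,fy=3.5))
E
```

```text
rotvec tool [-0.0315 -0.3135 -0.2156] n [-0.31415506 -0.01608474  0.94923542]
y [-0.05113302  0.99869185 -0.        ] yaw part 1.6219516577894797 1.4049506785796841
off 0.06499999999999999
t 7.85 pos [0.5409 0.3037 0.2139] shift mm [ -52.2 -566.3   33.4] shares [-0.1741 -1.8876  0.1113] yax [0.165 0.986 0.004] z [ 0.005  0.003 -1.   ] F [-0.43  0.36 -1.49] gap 0.02834801081452989 24.545714557170868
[ 0.49907217 -0.26334974  0.17866207]
```

View pics/s3.png

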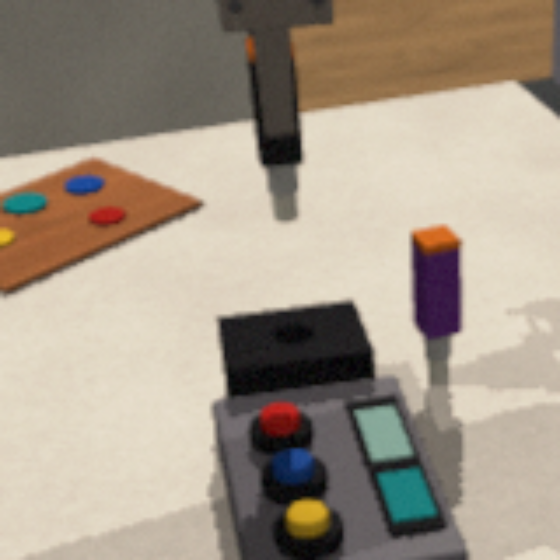

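The probe is held square and lifted clear of the dock. Its nose is visible at (285,210), the dock hole is empty and all keys are up. I'll carry it to the board.

Call:
step_arm --targets '[[[-0.012,-0.08,0],[0,0,0]],[[-0.012,-0.14,0],[0,0,0]],[[-0.012,-0.14,0],[0,0,0]],[[-0.012,-0.14,0],[0,0,0]],[[-0.012,-0.14,0],[0,0,0]],[[-0.012,-0.14,0],[0,0,0]],[[-0.012,-0.14,0],[0,0,0]],[[-0.012,-0.14,0],[0,0,0]],[[-0.012,-0.14,0],[0,0,0]],[[-0.012,-0.14,0],[0,0,0]]]'

```text
t: 8.9
eef_pos: [0.5068, -0.101, 0.2083]
tool_rot: [-0.001, 0.083, 0.997, 0.0]
contact_force: [0.4, -0.0, -0.8]
finger_gap: 0.0286
finger_force: 24.5
```

Call:
step_arm --targets '[[[-0.012,-0.14,0],[0,0,0]],[[-0.012,-0.14,0],[0,0,0]],[[-0.012,-0.14,0],[0,0,0]],[[-0.012,-0.1,0],[0,0,0]],[[0,0,0],[-0.08,-0.78,-0.54]],[[0,0,0],[-0.08,-0.78,-0.54]],[[0,0,0],[-0.08,-0.78,-0.54]],[[0,0,0],[-0.08,-0.78,-0.54]],[[0,0,0],[0,0,0]],[[0,0,0],[0,0,0]]]'

```text
t: 9.9
eef_pos: [0.4959, -0.2558, 0.2089]
tool_rot: [0.154, -0.024, 0.988, 0.004]
contact_force: [0.5, -0.6, -0.8]
finger_gap: 0.0281
finger_force: 24.5
```

```bash
python3 - <<'E'
from h import *
n=np.array([-.3142,-.0161,.9492]); spot=np.array([.5352,-.2615,.0695])
R=Rt().as_matrix(); print("axis err",np.arccos(-R[:,2]@n), "corr", (R.T@np.cross(-R[:,2],n)).round(4))
to(spot+n*(.065+.03))
im,d,P=grab("side"); cv2.imwrite("pics/s4.png",cv2.resize(im[130:390,220:480,::-1],None,fx=2.3,fy=2.3))
E
```

```text
axis err 0.01206284168574765 corr [-0.0012 -0.0103 -0.    ]
t 9.9 pos [ 0.4959 -0.2558  0.2089] shift mm [ 6.3 -7.7 49.6] shares [ 0.021  -0.0256  0.1655] yax [-0.049  0.999 -0.   ] z [ 0.305  0.014 -0.952] F [ 0.54 -0.65 -0.76] gap 0.028058682275653214 24.545806646347046
```

View pics/s4.png

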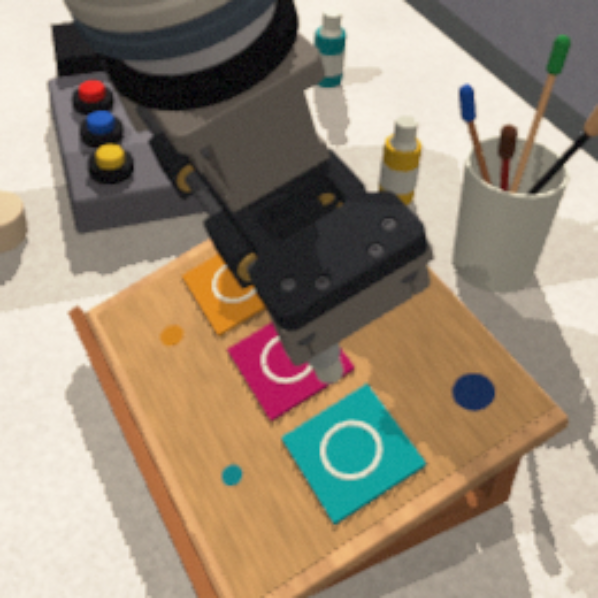

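The nose hovers over the board at about (335,365) with the white ring at (350,448), still about 80 mm up. I'll descend to about 12 mm above the tile and check from near.

Call:
step_arm --targets '[[[0,0,0],[0,-0.1,0]],[[0.021,-0.026,0],[0,0,0]],[[0,0,0.08],[0,0,0]],[[0,0,0.08],[0,0,0]],[[0,0,0.06],[0,0,0]],[[0,0,0],[0,0,0]],[[0,0,0],[0,0,0]]]'

```text
t: 10.65
eef_pos: [0.5121, -0.2631, 0.1452]
tool_rot: [0.16, -0.026, 0.987, 0.003]
contact_force: [-0.1, -0.5, -0.8]
finger_gap: 0.0281
finger_force: 24.5
```

```bash
python3 - <<'E'
from h import *
n=np.array([-.3142,-.0161,.9492]); spot=np.array([.5352,-.2615,.0695])
R=Rt().as_matrix(); print("axis err",np.arccos(-R[:,2]@n), "corr", (R.T@np.cross(-R[:,2],n)).round(4))
to(spot+n*(.065))
s=arm.state(); tip=s["eef_pos"]+R[:,2]*.065; print("tip",tip,"above",(tip-spot)@n)
ci=arm.camera_info("side"); T=np.array(ci["T"]); f=200/np.tan(np.radians(ci["fov_y"])/2)
def px(p):
    c=T[:3,:3].T@(p-T[:3,3]); return np.array([f*c[0]/c[2]+ci["cx"],f*c[1]/c[2]+ci["cy"]])
k=6;o=np.array([310,250])
for nm,p in(("tip",tip),("spot",spot),("tip on plane",tip-n*((tip-spot)@n)),("axis+30",tip-R[:,2]*.03)): print(nm,px(p).round(1),((px(p)-o)*k).round())
im,d,P=grab("side"); cv2.imwrite("pics/s5.png",cv2.resize(im[250:350,310:440,::-1],None,fx=k,fy=k,interpolation=cv2.INTER_CUBIC))
E
```

```text
axis err 0.006675547289237863 corr [-0.0013  0.0021 -0.    ]
t 10.65 pos [ 0.5121 -0.2631  0.1452] shift mm [ 1.8  0.5 14.1] shares [0.0061 0.0016 0.0471] yax [-0.052  0.999 -0.002] z [ 0.316  0.015 -0.949] F [-0.09 -0.46 -0.79] gap 0.02812667159380526 24.545922875404358
tip [ 0.53262302 -0.2621657   0.08351528] above 0.01412371065818115
tip [372.6 321.3] [375. 428.]
spot [373.1 326.3] [379. 458.]
tip on plane [374.4 325.9] [387. 455.]
axis+30 [368.3 311. ] [350. 366.]
```

View pics/s5.png

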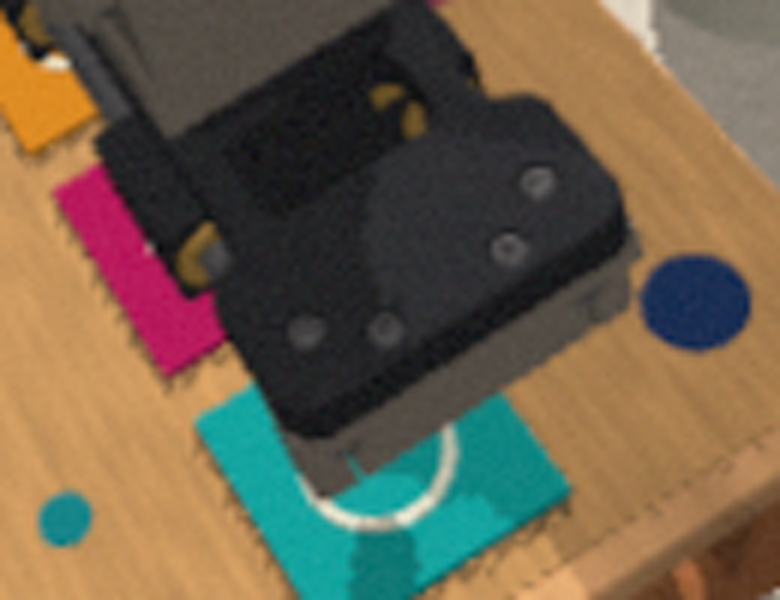

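The gripper hides the nose in this view, but the ring is visible at about (380,455), where the projected tip should land. I'll cross-check the tip in the hand against the earlier lifted picture.

```bash
python3 - <<'E'
from h import *
ci=arm.camera_info("side"); T=np.array(ci["T"]); f=200/np.tan(np.radians(ci["fov_y"])/2)
def px(p):
    c=T[:3,:3].T@(np.array(p)-T[:3,3]); return np.array([f*c[0]/c[2]+ci["cx"],f*c[1]/c[2]+ci["cy"]])
t=np.array([.5409,.3037,.2139]); z=np.array([.005,.003,-1])
for a in(.065,.055,.045,.023,0,-.02): print(a,((px(t+z*a)-[180,50])*3.5).round(1))
im=cv2.imread("pics/s3.png"); 
for r in (150,175,185,200,208): 
    g=im[r].astype(int); print(r,[ (c) for c in range(240,320) if abs(g[c+3].sum()-g[c-3].sum())>90])
print(ray("side",373.1,325.0,.0695),ray("top",426.59,213.2,.0695))
E
```

```text
0.065 [282.6 215. ]
0.055 [281.3 201.1]
0.045 [280. 187.]
0.023 [276.9 155.4]
0 [273.7 121.3]
-0.02 [270.8  90.8]
150 [252, 253, 254, 255, 256, 257, 258, 259, 260, 261, 262, 263, 264, 297, 298, 299, 300, 301, 302, 303, 304, 305, 306]
175 [263, 264, 265, 266, 267, 268, 269, 270, 271, 293, 294, 295, 296, 297, 298, 299, 300, 301]
185 [263, 264, 265, 266, 267, 268, 269, 270, 271, 272, 294, 295, 296, 297, 298, 299, 300, 301]
200 [268, 269, 270, 271, 272, 273, 274, 275, 276, 292, 293, 294, 295, 296, 297, 298, 299, 300]
208 [269, 270, 271, 272, 273, 274, 275, 276, 277, 293, 294, 295, 296, 297, 298, 299, 300, 301]
[ 0.53625545 -0.25961926  0.0695    ] [ 0.53411714 -0.26094131  0.0695    ]
```

Call:
step_arm --targets '[[[0.007,0.005,0],[0,0,0]],[[0,0,0.015],[0,0,0]],[[0,0,0.015],[0,0,0]],[[0,0,0.01],[0,0,0]],[[0,0,0],[0,0,0]],[[0,0,0],[0,0,0]]]'

```text
t: 11.3
eef_pos: [0.5139, -0.2614, 0.1331]
tool_rot: [0.161, -0.026, 0.987, 0.003]
contact_force: [-0.2, -0.4, -1.4]
finger_gap: 0.0284
finger_force: 24.5
```

Call:
step_arm --targets '[[[0,0,0.007],[0,0,0]],[[0,0,0],[0,0,0]],[[0,0,0],[0,0,0]]]'

```text
t: 11.6
eef_pos: [0.5147, -0.2615, 0.1313]
tool_rot: [0.161, -0.026, 0.987, 0.003]
contact_force: [0.5, -0.7, -0.7]
finger_gap: 0.0282
finger_force: 24.5
```

Call:
step_arm --targets '[[[0,0,0.007],[0,0,0]],[[0,0,0],[0,0,0]],[[0,0,0],[0,0,0]]]'

```text
t: 11.9
eef_pos: [0.5154, -0.2615, 0.1293]
tool_rot: [0.161, -0.026, 0.987, 0.003]
contact_force: [-0.9, -0.3, 0.3]
finger_gap: 0.0283
finger_force: 24.5
```

Call:
step_arm --targets '[[[0,0,0.007],[0,0,0]],[[0,0,0],[0,0,0]],[[0,0,0],[0,0,0]]]'

```text
t: 12.2
eef_pos: [0.516, -0.2614, 0.1273]
tool_rot: [0.161, -0.026, 0.987, 0.003]
contact_force: [-0.4, -0.3, 1.9]
finger_gap: 0.0283
finger_force: 24.5
```

Call:
step_arm --targets '[[[0,0,0.007],[0,0,0]],[[0,0,0],[0,0,0]],[[0,0,0],[0,0,0]]]'

```text
t: 12.5
eef_pos: [0.5167, -0.2614, 0.1253]
tool_rot: [0.161, -0.026, 0.987, 0.003]
contact_force: [-1.3, 0.7, 3.0]
finger_gap: 0.0283
finger_force: 24.5
```

```bash
python3 - <<'E'
from h import *
n=np.array([-.3142,-.0161,.9492]); spot=np.array([.5352,-.2605,.0695])
F=[]
for i in range(10): arm.get_image("top"); F.append(arm.state()["contact_force"])
F=np.array(F); print(F.mean(0).round(2),F.std(0).round(2),"along n",(F@n).mean())
R=Rt().as_matrix(); s=arm.state(); tip=s["eef_pos"]+R[:,2]*.065; print("tip above",(tip-spot)@n, "axis err",np.arccos(-R[:,2]@n)); to(spot+.06*n)
im,d,P=grab("side"); cv2.imwrite("pics/s6.png",cv2.resize(im[200:400,240:470,::-1],None,fx=3,fy=3))
E
```

```text
[-0.88 -0.46  2.98] [0.44 0.46 0.25] along n 3.11543341745592
tip above -0.006178873828176433 axis err 0.007232888952395317
t 13.0 pos [ 0.5167 -0.2614  0.1253] shift mm [-0.1 -0.1 -1.2] shares [-0.0002 -0.0002 -0.0039] yax [-0.052  0.999 -0.002] z [ 0.317  0.014 -0.948] F [-1.17 -0.07  2.65] gap 0.028620805698267273 24.548039138317108
```

View pics/s6.png

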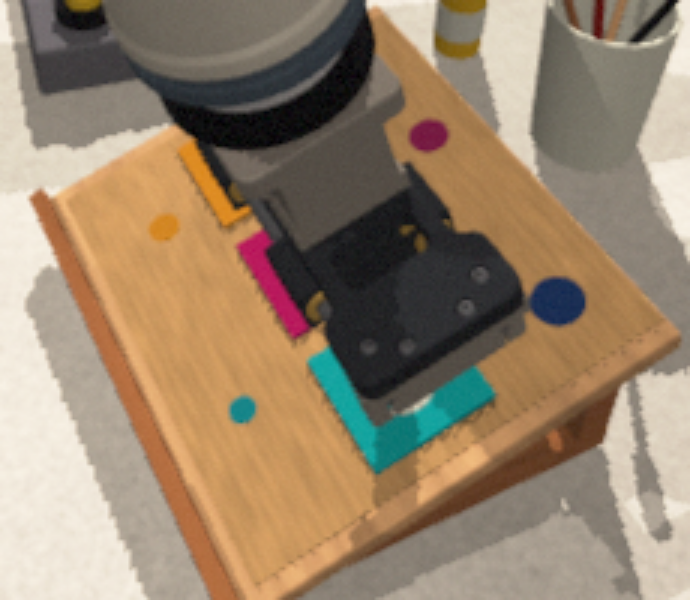

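The nose is on the turquoise tile, hidden behind the finger at about (410,400). The measured push is about 4 N, which puts the nose 6–7 mm in, with the axis error under 0.01 rad. Handing in.

```bash
python3 -c "
from bench import arm
print(arm.sign_off())"
```

```text
the job is handed in; nothing more can be done
None
```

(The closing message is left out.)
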